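# Set the bench lamp's sliding arm to its length mark and cam it tight

## Robot

A 6-joint arm with a two-finger parallel gripper is mounted at the origin on the work surface. World frame = base frame: x ahead of the robot, y to its left, z up, the work surface at z = 0. Lengths are in m, angles in rad, forces in N, time in s.
With the tool pointing down it reaches from about 0.425 to 0.925 m from the base axis. Payload 12.5 kg.
Tool frame: the origin (TCP) lies at the very end of the fingers, on their centre line; the grasp point (between the pads) lies 19 mm behind it (robot.grip_point_offset is the distance from the TCP to the grasp point, in m); z points along the fingers, y is the line along which they close (so a half turn about z gives the same grasp; the last joint's range is limited). The gripper opens to 85 mm and grips with 20 to 120 N. Pads are 22 mm wide; open, the fingers measure 114 mm over their backs; the gripper's body (76 mm by 85 mm) begins 54 mm behind the grasp point. The pads swing forward as they close: fully open they stand 13 mm farther back than shut.
Start: joints at [1.136, 0.491, 1.559, -0, 1.092, -0.106], TCP at [0.202, 0.592, 0.231] pointing down, gripper open.
Joint ranges: [-3.1, 3.1], [-0.84, 2.19], [0.05, 2.79], [-1.13, 4.28], [0.06, 2.93], [-2.69, 2.69]. Speed limits (rad/s): [2.22, 2.22, 2.79, 3.14, 3.14, 3.14].

## Interface

Orientations are given as a unit quaternion [x, y, z, w].
In Python, from workcell import robot, capture, order, boxes_of, outline_of gives the robot as it stands.
- The arm moves only by the tool drive_tool, never from a script. Its argument "rows" is a list that holds one entry, the list of rows, each a list of 5 numbers: the closure, from 0 (fully open) to 1 (shut), then the shift along the tool's x, y, z in cm, then the turn about the tool's z in degrees. In form: [[[claw, x, y, z, turn], ...]]. A call has 1 to 10 rows; each row shifts and turns the commanded pose from where the row before left it, along the tool's axes as they then stand; what a row does not reach is not made up. A row lasts 1/10 s, in which the tool goes at most 50 mm and 8.59 degrees, less where a joint would pass 70% of its speed; a pose out of reach is approached as far as the arm can. A call with a gripper value outside its range is refused whole. The fingers move at their own pace and stop on an object; "force" is the grip in N (left out, the last holds). Time passes only in rows, so rows that do not move let the fingers close. It gives the time, the measured TCP pose, the force, the opening and the grip force at its end, in the units of the state.
- robot.get_state(): the state, without advancing time (a new reading comes with each control period).
- capture(name): name is "scene" or "top" or "wrist"; returns a dict with "pixels" (400x640x3 uint8, red, green, blue), "depth" (400x640 float32, m along the optical axis (not along the pixel's ray), 0 where there is no reading), "fx", "fy", "cx", "cy" (pixels), "origin" and "rotation" of the camera in the world; the wrist camera has in their place "T_tool_cam" (4x4, takes a point from camera to tool coordinates, whose origin is the TCP and whose axes are the flange's). Camera axes: x right, y down, z forward; pixel columns grow to the right and rows downward; lengths in m; the calibration is good to about 2 mm. A picture is of the moment at which its call begins: read the wrist's pose just before it.
- order.job_done(): hands the job in; it is judged then, once.
Trained networks look in a picture, given as the dict that the camera call returned (one of the last four; its "shot" number tells which), for a name from the list of things; names that differ only in an ending like _2 or _b are one class to them, and where a whole thing is asked for, a point or a joint stands for the part that bears it (a point fixed in the world has none). Each returns a list of dicts, best first, with "p" (0 to 1); they miss things now and then, are a little off and sometimes report something else, mostly with a low value. They report only what shows in the picture. A call takes as long as a camera call.
- boxes_of(target, picture): "bbox" ([left, top, right, bottom] in pixels, round what is visible of it).
- outline_of(target, picture): "pixels" (400x640 bool, what is visible of it) and "bbox" ([left, top, right, bottom] in pixels, round what is visible of it).
The state is a dict: "clock": time; "joints": joint angles; "qd": joint speeds; "tau": joint torques, N m; "tcp_pos": TCP position; "eef_rot": TCP orientation; "force": force on the tool from outside, world axes, zero at the start; "torque": the same for the moment, N m; "grip_width": finger opening in m; "grip_force": force on a finger pad.
Only numpy, scipy, OpenCV 4.12 (cv2) and the standard library are available. Lean on these libraries where they do the work, as an engineer would, in place of code of your own. Each camera call takes 0.05 s, during which the arm holds its last target. There are 200 camera calls.

## Task

The bench lamp's arm has slid right in. Draw it out until its black length mark comes level with the mouth of the collar and, while your fingers hold it there, squeeze the cam lever fully home, flat along the arm, so that the arm is clamped at the mark. Do not shut the lever with the arm off its mark, leave the other things on the bench where they are, and finish still holding the arm: do not let go.

Things in the scene. Friction and masses are not known exactly. Their poses are not given: they have to be found in the camera images.
- lamp_stand: Bench lamp fixed to the bench: black base plate 220 x 160 x 16 mm, column, grey outer tube 28 x 28 mm sloping upward at 20 degrees, its axis 140 mm up at the column. Origin: on the bench under the column; x is the level direction the arm points in, y the lever side, z up. The black clamp collar at the tube's end (44 mm long, 34 x 34 mm) can be straddled from above by open fingers.
- collar_mouth (a point): Centre of the collar's mouth, where the sliding arm comes out: 122 mm ahead of (x) and 184 mm above the stand's origin, 130 mm from the column along the slope. Axes as lamp_stand (x level).
- lamp_arm (a joint): How far the sliding arm is drawn out, in m: 0 fully in, 0.045 with the length mark level with the mouth, 0.085 at its stop. Square alloy tube 20 x 20 mm with the lamp at its end, about 0.5 kg in all. Unclamped it slides back in by its own weight (about 2 N along the slope) when nothing holds it, so it starts fully in.
- length_mark (a point): Middle of the length mark, a 6 mm wide black band round the sliding arm, on the arm's axis; hidden in the collar until the arm is drawn out. Axes as yoke_back.
- yoke_back (a point): On the arm's axis, in the back face (towards the collar) of the lamp's steel bracket: a flat strap across the arm, 68 mm wide, 26 mm high, fixed to the arm, 29 mm from the mouth with the arm in, 74 mm at the mark. x runs along the arm outward up the slope, y to the lever side, z square up. The lamp head beyond it is 58 mm wide, 110 long, up to 40 above the axis. Can be pulled from behind.
- cam_lever (a joint): Angle of the cam lever in rad: 0 home, flat along the arm; 1.4 fully open, out sideways; starts at 0.85 to 1.25 and stays where it is left. Below 0.33 the cam bites and drags the arm inward a few mm unless it is held; closing takes about 5 N near the tip. The blade must pass behind the bracket; open fingers, one beyond the arm and one outside the blade, sweep it in as they slide outward.
- cam_pin (a point): Pin of the cam lever, at the height of the arm's axis, 14 mm behind the mouth along the slope and 21 mm to the lever side of the arm's axis; the lever turns about it, square to the slope. Axes as lamp_stand.
- lever_tip (a point): Tip of the lever's steel blade, 80 mm from the pin; x points along the blade, z square to the slope. Blade 6 mm thick, 20 mm high, its middle plane 3 mm outside the pin. Closed, its outer face is 27 mm from the arm's axis and its tip 66 mm beyond the mouth, 8 mm short of the bracket at the mark: a hand just behind the bracket takes arm and blade together, 37 mm over both.
- bearing: Bystander, loose: steel bearing ring lying on the bench under the lamp, 80 mm across, 23 mm high; origin under its centre.
- hose_fitting: Bystander, loose: brass hose fitting standing on the bench near the stand, 38 mm across, 45 mm high; origin under its centre.
- spanner: Bystander, loose: steel spanner 200 mm long lying flat, its length along x; origin under its middle.
- oil_filter: Bystander, loose: white oil filter, 76 mm across, 94 mm high; origin under its centre.
- carton: Bystander, loose: small cardboard carton 100 x 140 x 70 mm; origin under its centre.
- spray_can_a: Bystander, loose: grey spray can with red cap, 66 mm across, 190 mm high; origin under its centre.
- spray_can_b: Bystander, loose: a second such spray can.

How it is judged:
On the way, in this order (a step that is already met when the one before it is completed fails the run):
1. the arm is drawn out and held by the fingers with its mark at the mouth, within 4 mm, the lever not yet shut (value of joint lamp_arm between 0.041 and 0.049 m and value of joint cam_lever above 0.15 rad and contact force between the fingers and lamp_arm above 0.3 N), for 0.1 s.
2. the lever is home with the fingers still on the arm and the mark still at the mouth (value of joint lamp_arm between 0.041 and 0.049 m and value of joint cam_lever below 0.06 rad and contact force between the fingers and lamp_arm above 1 N), for 0.3 s.
At the end, for the whole second after the job is handed in: The arm's mark is level with the collar mouth within 4 mm, the cam lever is home (within 0.06 rad), and the fingers still hold the arm with more than 3 N (value of joint lamp_arm between 0.041 and 0.049 m and value of joint cam_lever below 0.06 rad and contact force between the fingers and lamp_arm above 3 N); the arm keeps its last pose, push and grip.
It fails at once if the lever was shut with the arm off its mark (value of joint cam_lever below 0.1 rad and (value of joint lamp_arm below 0.039 m or value of joint lamp_arm above 0.051 m)).
It fails at once if something else on the bench was pushed away (more than 30 mm) (distance of any of bearing, hose_fitting, spanner, oil_filter, carton, spray_can_a, spray_can_b from where it was at the start of the episode above 0.03 m).
It also fails if it takes over 35 s, if anything falls off the work surface, if the arm or the gripper's body presses on something with over 40 N, if the wrist force passes 120 N, or if a joint passes its speed limit or range.

## Working session

There is one attempt and no reset: what is moved stays moved. The work goes in short steps, Python scripts to look and compute and a tool call to move; the robot and the scene stay as the last step left them, time stands still between calls to the robot, and variables do not carry over. Pictures are saved under pics/ and viewed, at most 10 in all, crops included, and the job is handed in when it is done.

Besides the shell and the picture viewer there is one more tool, called after "Call:" as name(argument=value, ...) on one line, values as JSON. drive_tool: Moves the arm, as the interface text tells. Its arguments: {"type":"object","properties":{"rows":{"type":"array","items":{"type":"array","items":{"type":"array","items":{"type":"number"}}}},"force":{"type":"number"}},"required":["rows"]}

```bash
ls; mkdir -p pics; cat > h.py <<'E'
import numpy as np, cv2
from workcell import robot, capture, order, boxes_of, outline_of
from scipy.spatial.transform import Rotation as R
def pts(p,mask=None):
    d=p["depth"]; v,u=np.nonzero((d>0) if mask is None else (mask&(d>0)))
    z=d[v,u]; c=np.c_[(u-p["cx"])*z/p["fx"],(v-p["cy"])*z/p["fy"],z]
    return c@np.array(p["rotation"]).T+np.array(p["origin"])
def save(p,n): cv2.imwrite("pics/"+n,p["pixels"][:,:,::-1])
E
python3 - <<'E'
from h import *
s=robot.get_state(); print(s["tcp_pos"],s["eef_rot"],s["grip_width"])
a=capture("scene"); b=capture("top")
cv2.imwrite("pics/a.png",cv2.resize(np.vstack([a["pixels"],b["pixels"]])[:,:,::-1],(480,600)))
save(a,"scene.png");save(b,"top.png")
np.set_printoptions(precision=3,suppress=True)
for nm,p in (("scene",a),("top",b)):
  print(nm,p["origin"],np.array(p["rotation"]).tolist(),p["fx"],p["cx"],p["cy"])
  for t in ["lamp_stand","lamp_arm","yoke_back","cam_lever","bearing","hose_fitting","spanner","oil_filter","carton","spray_can_a"]:
    for o in outline_of(t,p)[:3]:
      if o["p"]<.3: continue
      q=pts(p,o["pixels"]); print(t,round(o["p"],2),o["bbox"],np.median(q,0),np.percentile(q,3,0),np.percentile(q,97,0))
E
```

```text
pics
[0.20166168 0.59133304 0.23072841] [ 1.63627028e-01  9.86522118e-01 -5.29979242e-04 -1.58018153e-04] 0.08545836810668977
scene [ 1.479 -0.063  0.836] [0.667260398354024, 0.5947618443369762, -0.2981366751086821, -0.3348677832584794] 479.9795420506358 310.09415551560926 205.36231382845023Traceback (most recent call last):
  File "<stdin>", line 12, in <module>
  File "h.py", line 7, in pts
    return c@np.array(p["rotation"]).T+np.array(p["origin"])
           ~^~~~~~~~~~~~~~~~~~~~~~~~~~
ValueError: matmul: Input operand 1 has a mismatch in its core dimension 0, with gufunc signature (n?,k),(k,m?)->(n?,m?) (size 4 is different from 3)
```

View pics/scene.png

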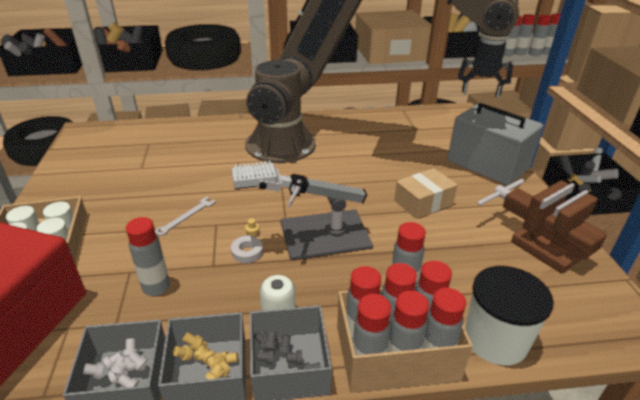

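View pics/top.png

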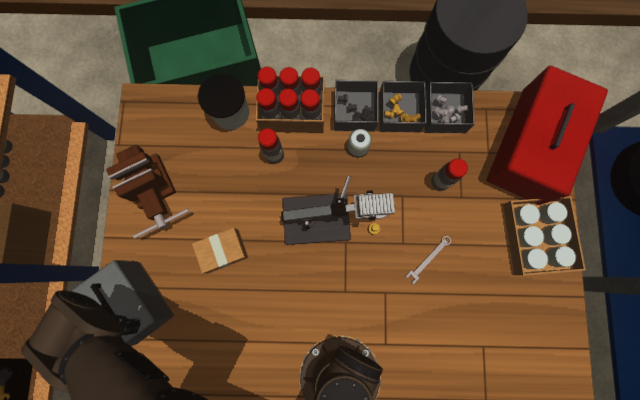

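The lamp stands at about (315,215) in the top view. Its arm points right, roughly world -y. The lever sticks out at (345,187), on the far side (+x). The cans and the filter are behind it. The rotation comes as a quaternion, so I'll fix the helper.

```bash
sed -i 's/np.array(p\["rotation"\]).T/R.from_quat(p["rotation"]).as_matrix().T/' h.py
python3 - <<'E'
from h import *
a=capture("scene"); b=capture("top")
np.set_printoptions(precision=3,suppress=True)
for nm,p in (("scene",a),("top",b)):
  print(nm,p["origin"],p["fx"])
  np.savez("pics/"+nm+".npz",**{k:np.array(v) for k,v in p.items()})
  for t in ["lamp_stand","lamp_arm","yoke_back","cam_lever","bearing","hose_fitting","spanner","oil_filter","carton","spray_can_a"]:
    for o in outline_of(t,p)[:2]:
      if o["p"]<.3: continue
      q=pts(p,o["pixels"]); print(t,round(o["p"],2),o["bbox"],np.median(q,0),np.percentile(q,3,0),np.percentile(q,97,0))
      if t=="lamp_stand":
        # base plate
        k=q[(q[:,2]<.03)&(q[:,2]>.008)]; 
        if len(k)>50: print("plate",cv2.minAreaRect(k[:,:2].astype(np.float32)*1000))
        k=q[(q[:,2]>.1)]
        if len(k)>50: print("tube",cv2.minAreaRect(k[:,:2].astype(np.float32)*1000))
      if t in("cam_lever","lamp_arm","yoke_back"): print("  rect",cv2.minAreaRect(q[:,:2].astype(np.float32)*1000))
E
```

```text
scene [ 1.479 -0.063  0.836] 479.9795420506358
lamp_stand 0.6 [230.5, 164.0, 372.8, 258.2] [0.522 0.063 0.02 ] [ 0.438 -0.115  0.007] [0.587 0.189 0.231]
plate ((507.232177734375, 90.15657806396484), (164.9730682373047, 218.80052185058594), 5.52504825592041)
tube ((546.7603759765625, 29.490921020507812), (126.50367736816406, 328.91119384765625), 1.0922311544418335)
lamp_stand 0.33 [231.7, 160.5, 289.3, 192.8] [ 0.544 -0.072  0.225] [ 0.5   -0.129  0.191] [ 0.561 -0.01   0.236]
tube ((527.9718627929688, -66.20384979248047), (77.40592193603516, 136.15249633789062), 7.448811054229736)
lamp_arm 0.78 [231.0, 162.7, 292.1, 192.0] [ 0.544 -0.072  0.225] [ 0.499 -0.13   0.188] [ 0.561 -0.01   0.236]
  rect ((343.17535400390625, -77.0616455078125), (447.2126159667969, 142.10287475585938), 4.320405006408691)
yoke_back 0.63 [230.0, 164.7, 290.5, 189.6] [ 0.545 -0.071  0.225] [ 0.501 -0.128  0.191] [ 0.561 -0.01   0.236]
  rect ((349.72491455078125, -63.776756286621094), (133.46868896484375, 432.41864013671875), 89.06455993652344)
yoke_back 0.41 [230.6, 164.0, 374.7, 259.0] [0.522 0.061 0.02 ] [
[... 1901 characters left out ...]
8] [ 0.46  -0.121  0.022] [ 0.487 -0.092  0.049]
spanner 0.84 [405.9, 237.7, 449.2, 280.1] [ 0.383 -0.294  0.008] [ 0.313 -0.36   0.001] [ 0.447 -0.224  0.013]
spanner 0.63 [431.1, 160.3, 468.7, 192.4] [ 0.631 -0.323  0.149] [ 0.611 -0.36   0.014] [ 0.664 -0.306  0.194]
oil_filter 0.38 [277.7, 177.0, 394.5, 246.0] [0.501 0.05  0.021] [ 0.429 -0.121  0.01 ] [0.583 0.186 0.235]
carton 0.59 [195.2, 227.1, 247.5, 268.6] [0.388 0.387 0.07 ] [0.331 0.319 0.033] [0.443 0.455 0.075]
spray_can_a 0.93 [260.5, 130.6, 284.1, 165.5] [0.708 0.23  0.159] [0.694 0.205 0.019] [0.746 0.259 0.193]
spray_can_a 0.57 [432.3, 158.7, 467.2, 190.3] [ 0.631 -0.323  0.148] [ 0.611 -0.357  0.013] [ 0.665 -0.306  0.194]
```

The lamp's yaw is about 5.3°. Next I'll refine the tube axis, head profile and lever angle from the depth cloud.

```bash
python3 - <<'E'
from h import *
np.set_printoptions(precision=1,suppress=True,linewidth=160)
P={}
for n in("scene","top"):
  z=np.load(f"pics/{n}.npz"); p={k:z[k] for k in z.files}; q=pts(p)
  m=(q[:,0]>.38)&(q[:,0]<.7)&(q[:,1]>-.2)&(q[:,1]<.22)&(q[:,2]>.005)&(q[:,2]<.3); P[n]=q[m]
yaw=np.deg2rad(5.3); ex=np.array([np.sin(yaw),-np.cos(yaw)]); ey=np.array([np.cos(yaw),np.sin(yaw)])
for n,q in P.items():
  L=np.c_[q[:,:2]@ex,q[:,:2]@ey,q[:,2]]*1000
  k=L[(L[:,2]>12)&(L[:,2]<25)]; print(n,"plate",np.percentile(k,[1,99],0).tolist())
  for u in range(-190,200,10):
    k=L[(abs(L[:,0]-u)<5)&(L[:,2]>105)]
    if len(k)>4: print(u,len(k),"v",np.percentile(k[:,1],[2,25,50,75,98]),"z",np.percentile(k[:,2],[5,50,95]))
E
```

```text
scene plate [[-149.36739164647167, 437.42966708683286, 12.470955269999815], [199.9579068099246, 592.0670140588461, 24.574105750744437]]
-150 11 v [497.2 503.6 509.6 522.9 525.4] z [125.4 129.5 132.5]
-140 46 v [503.4 521.2 524.  525.6 528.3] z [108.4 124.5 132.7]
-130 55 v [497.6 516.8 523.1 525.5 528.3] z [110.4 130.1 136.4]
-120 47 v [500.2 517.2 524.7 525.9 528.4] z [113.  132.  140.5]
-110 56 v [501.1 517.7 523.1 525.1 529. ] z [116.  136.4 143.8]
-100 52 v [501.9 518.4 524.4 526.1 527.7] z [119.3 138.8 147.3]
-90 74 v [502.1 520.3 525.4 527.4 532.5] z [111.5 139.1 151.6]
-80 85 v [502.4 523.7 525.6 529.7 533.2] z [107.4 133.9 153.8]
-70 90 v [502.6 522.4 525.9 530.8 533.8] z [107.1 135.4 158. ]
-60 97 v [501.2 523.4 526.1 528.3 533.2] z [110.9 136.9 162. ]
-50 83 v [504.1 519.5 524.2 526.5 530.9] z [110.9 149.8 164.9]
-40 56 v [502.6 516.8 524.2 525.6 527.8] z [142.2 162.2 169.1]
-30 58 v [501.3 517.3 524.8 526.7 528. ] z [146.5 164.8 173.4]
-20 58 v [499.5 519.6 523.7 525.  528. ] z [149.2 168.6 176.9]
-10 60 v [502.6 517.7 523.7 525.6 528.2] z [152.4 170.6 180.8]
0 56 v [502.5
[... 2813 characters left out ...]
 209.7]
90 110 v [476.3 490.9 508.2 524.5 542.3] z [186.  225.6 231.9]
100 82 v [476.5 489.4 504.5 523.5 541.9] z [211.8 229.3 238.6]
110 94 v [472.4 486.4 507.2 524.  544.1] z [210.3 228.9 237.3]
120 103 v [468.7 488.  506.6 529.6 551.1] z [215.9 228.2 236.5]
130 93 v [469.6 487.2 505.9 525.4 548.8] z [215.5 229.2 237.7]
140 71 v [481.6 494.8 507.7 523.2 536.6] z [224.7 229.7 236.8]
150 77 v [481.5 492.  504.5 520.6 535.6] z [221.9 229.8 237.3]
160 75 v [481.5 493.6 509.5 524.4 538.5] z [223.4 230.3 238.2]
170 69 v [482.  493.  508.4 522.3 537.3] z [225.2 230.8 238. ]
180 73 v [481.7 493.6 507.7 524.2 536.6] z [225.7 229.7 237. ]
190 8 v [482.7 489.8 502.2 516.8 522.1] z [213.8 226.5 229.3]
```

Call:
drive_tool(rows=[[[0,0,0,-1,8.2],[0,0,0,-1,8.2],[0,0,0,-1,8.2],[0,0,0,-1,8.2],[0,0,0,-1,8.2],[0,0,0,-1,8.2],[0,0,0,-1,8.2],[0,0,0,0,8.2]]], force=30)

```text
clock: 2.05
tcp_pos: [0.2019, 0.5919, 0.3028]
eef_rot: [0.674, 0.739, 0.001, -0.0]
force: [0.4, 0.3, -0.6]
grip_width: 0.0856
grip_force: 0.0
```

Call:
drive_tool(rows=[[[0,-3.98,1.83,0,0],[0,-3.98,1.83,0,0],[0,-3.98,1.83,0,0],[0,-3.98,1.83,0,0],[0,-3.98,1.83,0,0],[0,-3.98,1.83,0,0],[0,-3.98,1.83,0,0],[0,-3.98,1.83,0,0],[0,-3.98,1.83,0,0],[0,-3.98,1.83,0,0]]])

```text
clock: 3.05
tcp_pos: [0.4231, 0.2115, 0.3016]
eef_rot: [0.672, 0.741, 0.0, 0.0]
force: [1.1, -0.2, 0.7]
grip_width: 0.0851
grip_force: 0.0
```

Call:
drive_tool(rows=[[[0,-3.98,1.83,0,0],[0,-3.98,1.83,0,0],[0,-3.98,1.83,0,0],[0,-3.98,1.83,0,0],[0,-3.98,1.83,0,0],[0,0,0,0,0],[0,0,0,0,0]]])

```text
clock: 3.75
tcp_pos: [0.5329, 0.0233, 0.301]
eef_rot: [0.673, 0.74, -0.0, -0.0]
force: [-0.8, 1.1, -0.5]
grip_width: 0.0852
grip_force: 0.0
```

```bash
cat >> h.py <<'E'
def wr():
    s=robot.get_state(); p=capture("wrist"); Rt=R.from_quat(s["eef_rot"]).as_matrix(); T=np.array(p["T_tool_cam"])
    p["rotation"]=R.from_matrix(Rt@T[:3,:3]).as_quat(); p["origin"]=Rt@T[:3,3]+s["tcp_pos"]; return s,p
E
python3 - <<'E'
from h import *
s,p=wr(); save(p,"w1.png"); print(s["clock"],s["tcp_pos"],R.from_quat(s["eef_rot"]).as_matrix().round(4),s["force"])
np.set_printoptions(precision=1,suppress=True,linewidth=160)
q=pts(p); yaw=np.deg2rad(5.3); ex=np.array([np.sin(yaw),-np.cos(yaw)]); ey=np.array([np.cos(yaw),np.sin(yaw)])
L=np.c_[q[:,:2]@ex,q[:,:2]@ey,q[:,2]]*1000
print(p["origin"],p["fx"])
for u in range(-80,200,10):
    k=L[(abs(L[:,0]-u)<5)&(L[:,2]>150)&(L[:,2]<260)]
    if len(k)>4: print(u,len(k),"v",np.percentile(k[:,1],[1,10,50,90,99]),"z",np.percentile(k[:,2],[5,50,95]))
E
```

```text
3.75 [0.5328905  0.02325397 0.30097542] [[-9.500e-02  9.955e-01 -6.000e-04]
 [ 9.955e-01  9.500e-02  3.000e-04]
 [ 3.000e-04 -6.000e-04 -1.000e+00]] [-0.81615021  1.06924003 -0.52782358]
[0.5 0.1 0.4] 318.59664000247125
-80 295 v [497.6 500.  510.5 520.8 524.1] z [150.2 151.5 153.4]
-70 406 v [496.8 499.6 510.7 521.7 524.1] z [152.2 154.6 156.6]
-60 416 v [496.9 499.7 510.7 521.7 524.2] z [156.2 158.5 160.6]
-50 396 v [497.1 499.8 510.8 521.8 524.2] z [160.  162.  164.2]
-40 417 v [497.3 499.9 510.9 521.8 524.3] z [163.4 165.7 167.8]
-30 407 v [497.4 500.  511.  521.9 524.3] z [167.  169.2 171.6]
-20 413 v [497.5 500.2 511.1 522.  524.4] z [170.9 172.9 175.2]
-10 423 v [496.5 499.4 510.3 522.  524.4] z [173.9 176.4 178.5]
0 434 v [496.7 499.6 511.2 522.  524.5] z [178.  180.2 182.2]
10 520 v [493.5 497.6 510.7 523.7 527. ] z [180.7 186.8 189.2]
20 630 v [492.9 496.3 512.5 528.1 539.5] z [188.1 190.7 192.8]
30 793 v [493.  497.8 517.4 536.3 541.2] z [191.8 194.3 198.7]
40 892 v [493.8 498.9 522.  548.2 560. ] z [190.  197.5 199.7]
50 547 v [497.2 503.7 524.  575.8 583.9] z [191.8 195.1 199.5]
60 548 v [501.2 504.7 518.9 597.  603.3] z [193.9 197.4 199.7]
70 352 v [501.3 503.1 512.3 520.6 603. ] z [191.1 201.  203.4]
80 690 v [477.1 481.1 511.  539.7 544. ] z [189.1 206.8 208.4]
90 2230 v [478.  486.4 510.8 534.8 543.1] z [203.4 223.5 232.3]
100 926 v [477.2 487.  512.2 537.1 543.9] z [212.9 230.4 235.6]
110 1077 v [470.3 478.2 511.  543.9 551.6] z [210.2 230.  235.6]
120 1103 v [470.1 477.7 512.4 544.8 551.4] z [217.4 229.7 235.5]
130 786 v [473.8 487.3 511.  534.9 548.4] z [221.8 231.6 235.5]
140 636 v [482.6 490.1 514.7 534.9 539. ] z [226.6 231.8 235.5]
150 183 v [482.3 485.6 519.5 537.5 539.2] z [225.4 229.6 235.1]
160 6 v [481.8 481.9 482.7 483.3 483.3] z [224.  225.8 227.3]
```

View pics/w1.png

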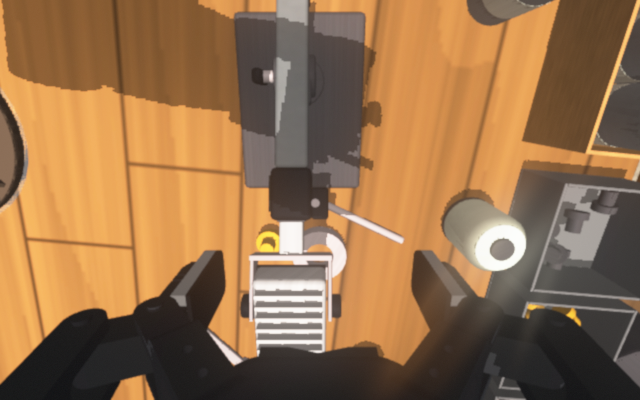

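The wrist view shows the collar at (290,195), the blade running from (325,205) to (402,240) and the bracket at y≈257. The lever is at about 1.12 rad. Both fingers are clear on either side, so I'll go down to straddle the collar.

Call:
drive_tool(rows=[[[0,0.1,-0.3,2.5,0],[0,0,0,2.5,0],[0,0,0,2.5,0],[0,0,0,2,0],[0,0,0,1.5,0],[0,0,0,1.5,0],[0,0,0,1.5,0],[0,0,0,0,0],[0,0,0,0,0]]])

```text
clock: 4.7
tcp_pos: [0.5296, 0.0256, 0.1618]
eef_rot: [0.671, 0.741, 0.0, 0.0]
force: [0.0, 0.0, 0.4]
grip_width: 0.0856
grip_force: 0.0
```

Call:
drive_tool(rows=[[[0,-0.5,0,-0.18,0],[0,-0.5,0,-0.18,0],[0,-0.5,0,-0.18,0],[0,-0.5,0,-0.18,0],[0,0,0,0,0]]])

```text
clock: 5.2
tcp_pos: [0.5319, 0.0041, 0.1689]
eef_rot: [0.672, 0.74, 0.0, 0.0]
force: [0.4, 2.1, -0.3]
grip_width: 0.0854
grip_force: 0.5
```

```bash
python3 - <<'E'
from h import *
s,p=wr(); save(p,"w2.png"); print(s["clock"],s["tcp_pos"],s["force"])
E
```

```text
5.2 [0.53191652 0.00414595 0.16890657] [ 0.36434823  2.14475863 -0.25534861]
```

View pics/w2.png

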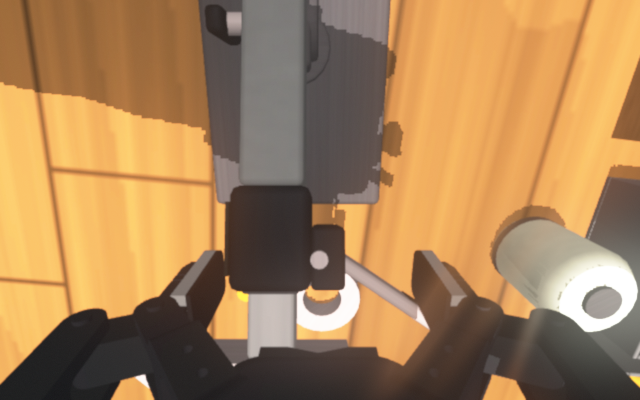

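The wrist view shows the fingers straddling the collar mouth. The right pad (420,300) is on the outside of the blade and pushing it. I'll carry on along the slope to meet the bracket.

Call:
drive_tool(rows=[[[0,-0.4,0,-0.15,0],[0,-0.4,0,-0.15,0],[0,-0.4,0,-0.15,0],[0,0,0,0,0]]])

```text
clock: 5.65
tcp_pos: [0.5331, -0.0077, 0.1732]
eef_rot: [0.672, 0.74, 0.0, 0.0]
force: [1.7, 0.4, 0.4]
grip_width: 0.0854
grip_force: 0.6
```

Call:
drive_tool(rows=[[[0,-0.3,0,-0.11,0],[0,0,0,0,0]]])

```text
clock: 5.85
tcp_pos: [0.5333, -0.0104, 0.1742]
eef_rot: [0.672, 0.741, 0.0, 0.0]
force: [0.4, 1.7, 0.9]
grip_width: 0.0852
grip_force: 0.7
```

Call:
drive_tool(rows=[[[0,-0.3,0,-0.11,0],[0,0,0,0,0]]])

```text
clock: 6.05
tcp_pos: [0.5336, -0.0134, 0.1753]
eef_rot: [0.672, 0.741, 0.0, 0.0]
force: [0.3, 1.1, -0.6]
grip_width: 0.0854
grip_force: 0.8
```

Call:
drive_tool(rows=[[[0,-0.3,0,-0.11,0],[0,0,0,0,0]]])

```text
clock: 6.25
tcp_pos: [0.5338, -0.0163, 0.1763]
eef_rot: [0.672, 0.74, 0.0, -0.0]
force: [0.8, 2.8, -1.3]
grip_width: 0.0852
grip_force: 1.4
```

Call:
drive_tool(rows=[[[0,-0.4,0,-0.15,0],[0,-0.4,0,-0.15,0],[0,-0.4,0,-0.15,0],[0,0,0,0,0]]])

```text
clock: 6.65
tcp_pos: [0.535, -0.0287, 0.181]
eef_rot: [0.672, 0.74, 0.0, 0.0]
force: [0.1, 2.1, -1.0]
grip_width: 0.0856
grip_force: 1.1
```

```bash
cat > m.py <<'E'
from h import *
import sys
np.set_printoptions(precision=1,suppress=True,linewidth=160)
yaw=np.deg2rad(5.3); ex=np.array([np.sin(yaw),-np.cos(yaw)]); ey=np.array([np.cos(yaw),np.sin(yaw)])
def loc(q): return np.c_[q[:,:2]@ex,q[:,:2]@ey-.5108,q[:,2]]*1000
s=robot.get_state(); t=loc(np.array([s["tcp_pos"]]))[0]; print("clk",s["clock"],"tcp",t,"F",s["force"]@np.array([[0],[0],[1]]) , (s["force"][:2]@ex).round(1),"grip",s["grip_width"],s["grip_force"])
p=capture("top"); save(p,"t.png"); q=pts(p); L=loc(q)
k=L[(L[:,2]>.228*1000)&(L[:,2]<262)&(abs(L[:,1])<32)&(L[:,0]>60)&(L[:,0]<240)]
print("head u 5..95",np.percentile(k[:,0],[1,5,95,99]),"z",np.percentile(k[:,2],95))
p=capture("scene");L=loc(pts(p)); cv2.imwrite("pics/%s.png"%sys.argv[1],cv2.resize(p["pixels"][130:230,200:360,::-1],None,fx=4,fy=4,interpolation=cv2.INTER_CUBIC))
k=L[(L[:,2]>.228*1000)&(L[:,2]<262)&(abs(L[:,1])<38)&(L[:,0]>60)&(L[:,0]<260)]
print("scene head",np.percentile(k[:,0],[1,5,95,99]))
E
python3 m.py s1; python3 -c "
import numpy as np;from h import *;import h
z=np.load('pics/top.npz');yaw=np.deg2rad(5.3); ex=np.array([np.sin(yaw),-np.cos(yaw)]); ey=np.array([np.cos(yaw),np.sin(yaw)])
for n in('top','scene'):
  z=np.load(f'pics/{n}.npz');q=pts({k:z[k] for k in z.files});L=np.c_[q[:,:2]@ex,q[:,:2]@ey-.5108,q[:,2]]*1000
  k=L[(L[:,2]>.228*1000)&(L[:,2]<262)&(abs(L[:,1])<(32 if n=='top' else 38))&(L[:,0]>60)&(L[:,0]<260)];print('ref',n,np.percentile(k[:,0],[1,5,95,99]))"
```

```text
clk 6.65 tcp [ 78.   19.3 181. ] F [-1.] -2.1 grip 0.08559137499930086 1.0937143518822268
head u 5..95 [175.5 177.6 199.  200.2] z 243.39253840835275
scene head [ 97.2 102.1 191.2 195.2]
ref top [ 87.90683216  91.8772284  178.66814551 184.21809903]
ref scene [ 85.73305906  89.73639155 174.71640276 179.78385869]
```

View pics/s1.png

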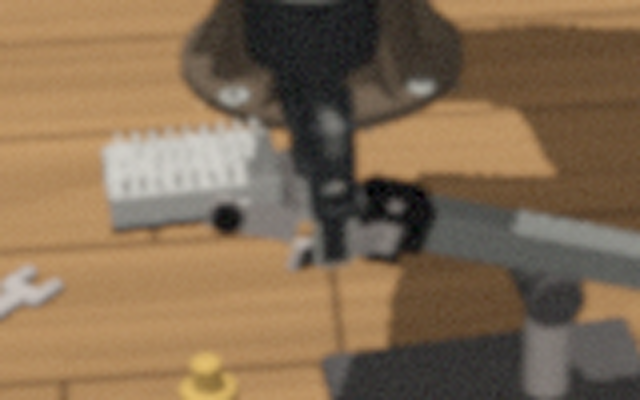

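The scene crop shows the finger behind the bracket with the blade tip at (300,250), and the head has moved out about 16 mm horizontally. About 26 mm remains. I'll do 22 and then look for the mark from the wrist.

Call:
drive_tool(rows=[[[0,-0.44,0,-0.16,0],[0,-0.44,0,-0.16,0],[0,-0.44,0,-0.16,0],[0,-0.44,0,-0.16,0],[0,-0.44,0,-0.16,0],[0,0,0,0,0]]])

```text
clock: 7.35
tcp_pos: [0.5372, -0.0507, 0.1891]
eef_rot: [0.672, 0.74, 0.0, 0.0]
force: [0.3, 0.2, -0.6]
grip_width: 0.0852
grip_force: 1.0
```

```bash
python3 m.py s2; python3 - <<'E'
from h import *
s,p=wr(); save(p,"w3.png")
E
```

```text
clk 7.35 tcp [100.2  19.4 189.1] F [-0.6] -0.2 grip 0.08515356988065949 1.0043162712827325
head u 5..95 [200.2 202.3 221.3 222.9] z 250.16211368974984
scene head [119.4 123.8 212.8 217.2]
```

View pics/w3.png

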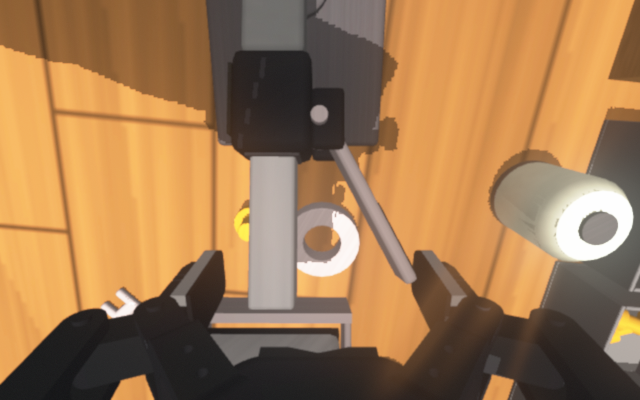

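The wrist view shows the arm from the mouth at (270,155) to the bracket at y≈300, with the blade tip at (410,280) inside the right pad. The mark isn't out yet. The extension is about 40 mm, so 4.4 mm more horizontally.

Call:
drive_tool(rows=[[[0,-0.22,0,-0.08,0],[0,-0.22,0,-0.08,0],[0,0,0,0,0]]])

```text
clock: 7.8
tcp_pos: [0.5375, -0.0546, 0.1904]
eef_rot: [0.672, 0.741, -0.0, 0.0]
force: [0.6, 0.8, -0.9]
grip_width: 0.0852
grip_force: 1.0
```

```bash
python3 m.py s3; python3 - <<'E'
from h import *
s,p=wr(); cv2.imwrite("pics/w4.png",cv2.resize(p["pixels"][80:320,200:440,::-1],None,fx=2.5,fy=2.5,interpolation=cv2.INTER_CUBIC))
q=pts(p,np.ones((400,640),bool)&(p["depth"]>0)); 
# along arm centre column: intensity and s
yaw=np.deg2rad(5.3); ex=np.array([np.sin(yaw),-np.cos(yaw)])
for v in range(120,320,4 if 0 else 6):
  u=274; z=p["depth"][v,u]
  if z<=0: continue
  c=R.from_quat(p["rotation"]).apply([(u-p["cx"])*z/p["fx"],(v-p["cy"])*z/p["fy"],z])+p["origin"]
  print(v,p["pixels"][v,u].mean().round(),round(1000*c[:2]@ex,1),round(1000*c[2],1))
E
```

```text
clk 7.8 tcp [104.   19.4 190.4] F [-0.9] -0.7 grip 0.0852109958672086 1.0191956162452698
head u 5..95 [205.2 206.6 225.3 226.4] z 252.0080016645222
scene head [123.4 128.  216.7 220.9]
120 43.0 40.0 196.3
126 45.0 42.4 197.5
132 45.0 44.8 198.8
138 44.0 47.2 199.0
144 72.0 50.2 194.9
150 174.0 52.8 195.0
156 175.0 55.2 196.5
162 175.0 57.8 196.5
168 176.0 60.0 198.6
174 176.0 62.6 198.7
180 177.0 64.9 200.4
186 177.0 67.6 200.4
192 177.0 70.0 201.4
198 177.0 72.2 202.8
204 177.0 74.7 203.4
210 179.0 77.0 204.6
216 179.0 79.7 204.9
222 179.0 82.0 206.0
228 178.0 84.5 206.6
234 179.0 86.7 207.9
240 179.0 89.0 209.0
246 179.0 91.7 209.1
252 179.0 94.3 209.6
258 179.0 96.5 210.8
264 178.0 98.6 212.2
270 177.0 101.3 212.5
276 177.0 103.5 213.6
282 177.0 106.4 213.6
288 178.0 108.3 215.2
294 177.0 110.4 216.4
300 176.0 112.6 217.5
306 173.0 115.3 217.8
312 99.0 115.3 221.7
318 162.0 118.7 221.1
```

View pics/w4.png

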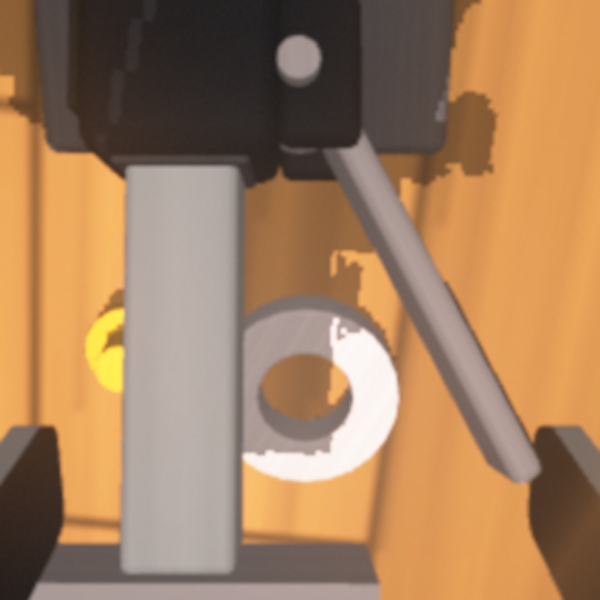

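A thin dark strip about 1.5 mm wide now shows at the mouth (crop y≈157–167). That puts the arm at about 44 mm, in line with the head's shift. One more millimetre, then I'll start closing gently.

Call:
drive_tool(rows=[[[0,-0.1,0,-0.04,0],[0,0,0,0,0],[0,0,0,0,0]]])

```text
clock: 8.25
tcp_pos: [0.5376, -0.0553, 0.1907]
eef_rot: [0.672, 0.741, 0.0, -0.0]
force: [0.6, 1.5, -1.0]
grip_width: 0.0853
grip_force: 1.1
```

```bash
python3 m.py s4; python3 - <<'E'
from h import *
s,p=wr(); save(p,"w5.png")
a=cv2.imread("pics/w3.png"); b=p["pixels"]
for v in range(130,170): print(v,[int(a[v,u].mean()) for u in(248,262,274,285)],[int(b[v,u].mean()) for u in(248,262,274,285,297)])
E
```

```text
clk 8.25 tcp [104.8  19.4 190.7] F [-1.] -1.4 grip 0.08532312638386723 1.1275351024232805
head u 5..95 [205.9 208.1 225.9 226.9] z 252.05278370417994
scene head [124.5 128.9 217.7 222. ]
130 [46, 45, 43, 42] [47, 46, 44, 44, 43]
131 [47, 45, 43, 43] [46, 47, 44, 43, 42]
132 [47, 46, 43, 44] [47, 46, 44, 44, 42]
133 [47, 46, 44, 46] [47, 45, 44, 43, 42]
134 [47, 46, 44, 45] [48, 46, 45, 44, 41]
135 [48, 46, 44, 45] [48, 46, 44, 43, 42]
136 [49, 47, 46, 45] [47, 46, 44, 44, 43]
137 [48, 48, 48, 46] [47, 46, 43, 43, 41]
138 [49, 47, 46, 46] [47, 46, 44, 42, 42]
139 [50, 49, 47, 45] [53, 50, 49, 47, 45]
140 [50, 48, 48, 48] [69, 66, 65, 64, 63]
141 [50, 49, 47, 48] [76, 74, 74, 73, 72]
142 [50, 48, 46, 46] [72, 70, 71, 69, 70]
143 [50, 47, 45, 46] [63, 74, 73, 72, 61]
144 [49, 47, 47, 45] [58, 129, 133, 131, 55]
145 [50, 48, 45, 45] [57, 166, 169, 167, 56]
146 [49, 47, 46, 45] [54, 169, 173, 170, 55]
147 [49, 47, 45, 46] [55, 169, 173, 171, 55]
148 [48, 47, 46, 44] [75, 170, 173, 170, 59]
149 [49, 47, 44, 44] [131, 170, 174, 171, 63]
150 [47, 47, 45, 44] [165, 171, 173, 170, 70]
151 [50,
[... 230 characters left out ...]
 134, 136, 114] [175, 171, 174, 171, 99]
157 [61, 170, 172, 156] [174, 170, 175, 172, 101]
158 [62, 173, 176, 172] [175, 171, 174, 172, 100]
159 [88, 173, 177, 173] [175, 171, 174, 171, 100]
160 [149, 174, 177, 174] [175, 171, 175, 171, 100]
161 [174, 173, 176, 174] [174, 172, 175, 172, 101]
162 [175, 174, 177, 174] [175, 172, 175, 172, 101]
163 [175, 173, 177, 173] [174, 171, 175, 171, 101]
164 [175, 174, 177, 173] [174, 173, 175, 172, 101]
165 [176, 173, 177, 174] [174, 171, 175, 171, 101]
166 [176, 173, 177, 174] [174, 171, 176, 171, 100]
167 [176, 174, 177, 172] [175, 171, 175, 171, 102]
168 [176, 173, 177, 174] [174, 172, 176, 171, 100]
169 [176, 175, 176, 173] [175, 171, 176, 171, 102]
```

Call:
drive_tool(rows=[[[0.1,0,0,0,0],[0.2,0,0,0,0],[0.25,0,0,0,0],[0.25,0,0,0,0],[0.25,0,0,0,0]]])

```text
clock: 8.9
tcp_pos: [0.5377, -0.0554, 0.1909]
eef_rot: [0.672, 0.741, 0.0, 0.0]
force: [1.5, 1.9, 2.9]
grip_width: 0.0638
grip_force: 2.0
```

```bash
python3 m.py s5
```

```text
clk 8.9 tcp [104.8  19.5 190.9] F [2.9] -1.7 grip 0.06383590768770066 1.9636800745502114
head u 5..95 [206.1 207.7 225.7 226.8] z 251.61752105672855
scene head [123.9 128.3 217.8 222. ]
```

The dark strip has the same width in both pictures, so it's the collar's lip and not the mark. I'll measure the extension properly by registering the head against the start pictures.

```bash
cat > d.py <<'E'
from h import *
np.set_printoptions(precision=2,suppress=True,linewidth=170)
yaw=np.deg2rad(5.3); ex=np.array([np.sin(yaw),-np.cos(yaw)]); ey=np.array([np.cos(yaw),np.sin(yaw)])
S3=np.r_[ex*np.cos(np.deg2rad(20)),np.sin(np.deg2rad(20))]
def head(n):
    z=np.load(f"pics/{n}.npz"); p0={k:z[k] for k in z.files}; p=capture(n)
    q=pts(p0); L=np.c_[q[:,:2]@ex,q[:,:2]@ey-.5108,q[:,2]]*1000
    k=q[(L[:,0]>100)&(L[:,0]<185)&(abs(L[:,1])<32)&(L[:,2]>212)&(L[:,2]<242)]   # head points, visible
    Rm=R.from_quat(p["rotation"]).as_matrix(); o=np.array(p["origin"])
    def proj(x): c=(x-o)@Rm; return np.c_[c[:,0]/c[:,2]*p["fx"]+p["cx"],c[:,1]/c[:,2]*p["fy"]+p["cy"]],c[:,2]
    uv0,_=proj(k)
    g0=p0["pixels"].mean(2).astype(np.float32); g=p["pixels"].mean(2).astype(np.float32)
    I0=cv2.remap(g0,uv0.astype(np.float32)[:,:1],uv0.astype(np.float32)[:,1:],1).ravel()
    out=[]
    for d in np.arange(30,60,.5):
        uv,z=proj(k+S3*d/1000); uv=uv.astype(np.float32)
        I=cv2.remap(g,uv[:,:1],uv[:,1:],1).ravel(); D=cv2.remap(p["depth"],uv[:,:1],uv[:,1:],0).ravel()
        out.append((d,np.corrcoef(I,I0)[0,1],np.mean(abs(D-z)<.004)))
    out=np.array(out); i=out[:,1].argmax(); print(n,len(k),"corr",out[max(0,i-2):i+3].tolist(),"depth best",out[out[:,2]>=out[:,2].max()-.01][:,0])
if __name__=="__main__":
    head("scene"); head("top")
    s,p=wr(); print("cam",(1000*p["origin"][:2]@ex),p["origin"][2])
    a=cv2.imread("pics/w2.png"); print([int(a[v,270].mean()) for v in range(280,305)])
E
python3 d.py
```

```text
scene 652 corr [[43.0, 0.9356827109494251, 0.7039877300613497], [43.5, 0.9436075515995912, 0.7024539877300614], [44.0, 0.9476595228100771, 0.6625766871165644], [44.5, 0.9472472065147639, 0.6411042944785276], [45.0, 0.9422986835631398, 0.5828220858895705]] depth best [43.  43.5]
top 625 corr [[41.5, 0.06692735192958202, 0.1008], [42.0, 0.07998965588286702, 0.1008], [42.5, 0.08630383500812794, 0.104], [43.0, 0.08399852061282274, 0.1024], [43.5, 0.08084102744577669, 0.0992]] depth best [42.5 43.  44.  44.5 45.  45.5 46.  52.5]
cam 33.20921498817946 0.3337505371567646
[56, 55, 55, 55, 55, 54, 55, 53, 54, 53, 54, 66, 83, 112, 163, 190, 194, 193, 193, 193, 193, 194, 193, 194, 194]
```

Registration gives about 43.5–44 mm, so I'll go 1.5 mm further and see whether the mark emerges.

Call:
drive_tool(rows=[[[0.25,-0.15,0,-0.05,0],[0.25,0,0,0,0],[0.25,0,0,0,0]]])

```text
clock: 9.45
tcp_pos: [0.5376, -0.0568, 0.1912]
eef_rot: [0.672, 0.741, -0.0, -0.0]
force: [1.3, 3.1, 2.5]
grip_width: 0.0639
grip_force: 1.7
```

```bash
python3 d.py; python3 - <<'E'
from h import *
s,p=wr(); b=p["pixels"]; print(s["clock"],s["tcp_pos"],s["force"],s["grip_force"])
for v in range(128,152): print(v,[int(b[v,u].mean()) for u in(248,262,274,285,297)])
cv2.imwrite("pics/w6.png",cv2.resize(b[80:320,200:440,::-1],None,fx=2.5,fy=2.5,interpolation=cv2.INTER_CUBIC))
E
```

```text
scene 652 corr [[44.0, 0.9402593991668994, 0.6365030674846626], [44.5, 0.9463573500784047, 0.6855828220858896], [45.0, 0.9492056241389925, 0.700920245398773], [45.5, 0.9488934959337066, 0.6871165644171779], [46.0, 0.9464559512331245, 0.6641104294478528]] depth best [45.]
top 625 corr [[44.0, 0.07983973022920296, 0.1328], [44.5, 0.09051150223308721, 0.1344], [45.0, 0.09881847058825974, 0.1344], [45.5, 0.09108807714855216, 0.1376], [46.0, 0.07624456209154158, 0.1376]] depth best [44.  44.5 45.  45.5 46. ]
cam 34.67714722058406 0.33409715767377235
[56, 55, 55, 55, 55, 54, 55, 53, 54, 53, 54, 66, 83, 112, 163, 190, 194, 193, 193, 193, 193, 194, 193, 194, 194]
9.6 [ 0.53762005 -0.05678124  0.19118319] [1.37187569 2.51068484 1.16280896] 1.6871048603206873
128 [49, 48, 45, 43, 44]
129 [49, 47, 46, 44, 43]
130 [49, 46, 46, 43, 43]
131 [48, 46, 45, 43, 43]
132 [48, 46, 44, 44, 41]
133 [48, 45, 45, 43, 42]
134 [47, 45, 44, 43, 40]
135 [51, 47, 46, 43, 41]
136 [66, 64, 64, 57, 56]
137 [78, 75, 76, 70, 69]
138 [77, 75, 76, 74, 73]
139 [69, 67, 69, 66, 66]
140 [61, 58, 59, 56, 58]
141 [59, 55, 55, 53, 55]
142 [55, 56, 55, 54, 53]
143 [52, 77, 78, 78, 54]
144 [53, 138, 142, 140, 51]
145 [77, 171, 175, 173, 51]
146 [136, 175, 179, 176, 52]
147 [170, 175, 178, 177, 56]
148 [179, 176, 179, 177, 62]
149 [179, 176, 179, 176, 71]
150 [179, 175, 179, 177, 82]
151 [179, 176, 179, 176, 87]
```

View pics/w6.png

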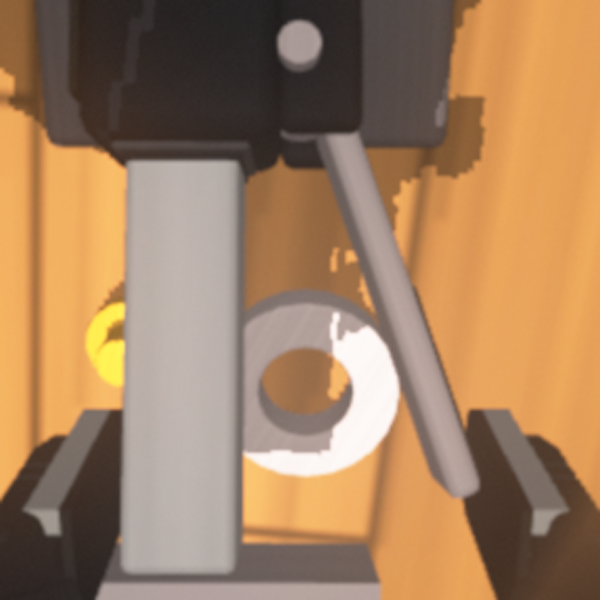

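Now 3–4 px of black mark show between the lip and the bright arm (crop y≈150–158), and registration gives 45.0 mm. I'll squeeze, shifting sideways in step so the left finger stays at the arm's side.

Call:
drive_tool(rows=[[[0.3,-0.03,-0.18,0,0],[0.35,-0.02,-0.18,0,0],[0.41,0,-0.19,0,0],[0.41,0,0,0,0],[0.41,0,0,0,0]]])

```text
clock: 10.15
tcp_pos: [0.5323, -0.0577, 0.1915]
eef_rot: [0.672, 0.741, 0.0, 0.0]
force: [2.4, 5.2, 3.2]
grip_width: 0.0508
grip_force: 2.9
```

```bash
python3 d.py|head -1; python3 - <<'E'
from h import *
s,p=wr(); b=p["pixels"]; print(s["clock"],s["tcp_pos"],s["force"],s["grip_width"],s["grip_force"])
for v in range(130,150): print(v,[int(b[v,u].mean()) for u in(262,274,285,300)],end=" ")
cv2.imwrite("pics/w7.png",cv2.resize(b[80:320,200:440,::-1],None,fx=2.5,fy=2.5,interpolation=cv2.INTER_CUBIC))
E
```

```text
scene 652 corr [[45.0, 0.9199563197721307, 0.7101226993865031], [45.5, 0.9233421481131504, 0.7039877300613497], [46.0, 0.925719678557801, 0.6779141104294478], [46.5, 0.9239316324649944, 0.6319018404907976], [47.0, 0.9182883331238715, 0.5736196319018405]] depth best [44.5 45.  45.5]
10.3 [ 0.53231742 -0.05771737  0.19145587] [2.63786914 4.90650468 4.37633087] 0.05068736608687874 2.8193735098466277
130 [48, 48, 45, 44] 131 [48, 48, 45, 44] 132 [47, 46, 44, 43] 133 [47, 47, 45, 42] 134 [50, 48, 46, 45] 135 [65, 58, 59, 57] 136 [76, 71, 72, 70] 137 [75, 74, 76, 74] 138 [70, 68, 69, 67] 139 [60, 59, 60, 59] 140 [55, 56, 54, 53] 141 [56, 55, 53, 52] 142 [54, 64, 64, 62] 143 [57, 111, 114, 110] 144 [71, 157, 159, 155] 145 [84, 173, 178, 172] 146 [95, 176, 180, 174] 147 [110, 175, 179, 174] 148 [118, 175, 180, 174] 149 [121, 176, 180, 174]
```

Call:
drive_tool(rows=[[[0.46,0,-0.18,0,0],[0.51,0,-0.18,0,0],[0.56,0,-0.17,0,0],[0.58,0,0,0,0],[0.58,0,0,0,0]]])

```text
clock: 10.85
tcp_pos: [0.5258, -0.0578, 0.1918]
eef_rot: [0.672, 0.741, -0.0, -0.001]
force: [-4.8, 7.4, 10.8]
grip_width: 0.0356
grip_force: 17.2
```

```bash
python3 d.py|head -1; python3 - <<'E'
from h import *
s,p=wr(); b=p["pixels"]; print(s["clock"],s["tcp_pos"],s["force"],s["grip_width"],s["grip_force"])
cv2.imwrite("pics/w8.png",cv2.resize(b[80:320,200:440,::-1],None,fx=2.5,fy=2.5,interpolation=cv2.INTER_CUBIC))
E
```

```text
scene 652 corr [[44.5, 0.9040345135706848, 0.6779141104294478], [45.0, 0.9084272103226009, 0.6794478527607362], [45.5, 0.9099332456542932, 0.6441717791411042], [46.0, 0.9095295236127852, 0.6104294478527608], [46.5, 0.904361331464645, 0.5613496932515337]] depth best [44.5 45. ]
11.0 [ 0.5257894  -0.05781173  0.19174913] [-6.04809672  7.24254953 11.64708552] 0.03632706415475331 17.16057624667883
```

View pics/w8.png

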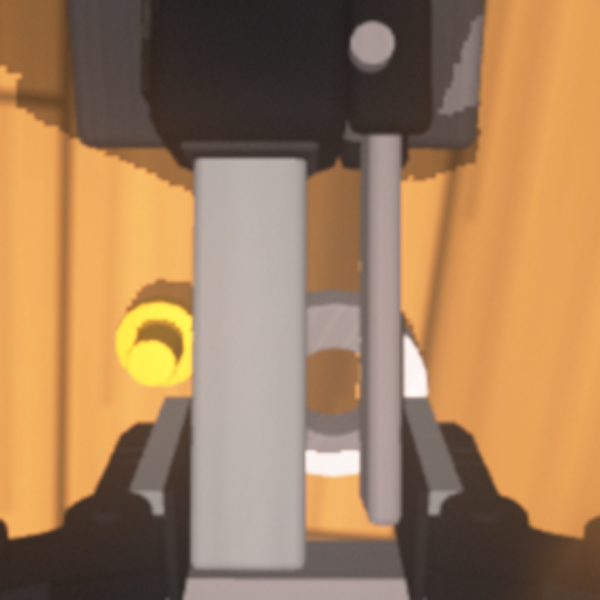

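The blade now lies parallel to the arm, with both held between the pads and the arm still at about 45 mm. I'll firm up the grip.

Call:
drive_tool(rows=[[[0.65,0,0,0,0],[0.7,0,0,0,0],[0.7,0,0,0,0],[0.7,0,0,0,0],[0.7,0,0,0,0],[0.7,0,0,0,0]]], force=40)

```text
clock: 11.65
tcp_pos: [0.5253, -0.0579, 0.192]
eef_rot: [0.672, 0.74, -0.001, -0.001]
force: [-10.2, 6.7, 15.7]
grip_width: 0.0342
grip_force: 40.5
```

```bash
python3 d.py|head -1; python3 - <<'E'
from h import *
s,p=wr(); b=p["pixels"]; print(s["clock"],s["tcp_pos"],s["force"],s["grip_width"],s["grip_force"])
g=b.mean(2)
for v in range(130,150): print(v,[int(g[v,u]) for u in(285,300,312)],end=" ")
# blade vs arm edges: angle between them in world
q=np.full((400,640,3),np.nan); m=p["depth"]>0; q[m]=pts(p)
yaw=np.deg2rad(5.3); ex=np.array([np.sin(yaw),-np.cos(yaw)]); ey=np.array([np.cos(yaw),np.sin(yaw)])
u=q[...,:2]@ex*1000; l=(q[...,:2]@ey-.5108)*1000; z=q[...,2]*1000
for a in range(60,106,5):
  k=(abs(u-a)<2.5)&(z>185)&(z<235); B=l[k&(l>14)&(l<35)]; A=l[k&(abs(l)<13)]
  print("\n",a,np.percentile(A,[3,97]).round(1),np.percentile(B,[3,97]).round(1) if len(B) else "",end="")
E
```

```text
scene 652 corr [[44.5, 0.9038715352066853, 0.6809815950920245], [45.0, 0.908232848542645, 0.6840490797546013], [45.5, 0.9097372629373497, 0.6395705521472392], [46.0, 0.9092001547688239, 0.6073619631901841], [46.5, 0.9039315666450187, 0.5674846625766872]] depth best [44.5 45. ]
11.8 [ 0.52527755 -0.05791222  0.19196348] [-9.62390911  6.69337396 15.94619536] 0.034577960523246985 40.520664202049375
130 [47, 45, 44] 131 [46, 46, 45] 132 [45, 46, 43] 133 [46, 45, 44] 134 [46, 45, 44] 135 [47, 46, 45] 136 [60, 57, 57] 137 [72, 70, 70] 138 [76, 75, 74] 139 [69, 68, 67] 140 [59, 59, 58] 141 [57, 54, 53] 142 [78, 69, 67] 143 [137, 136, 134] 144 [169, 174, 171] 145 [173, 178, 175] 146 [173, 178, 175] 147 [173, 177, 175] 148 [172, 179, 175] 149 [173, 178, 175] 
 60 [-9.2  9.2] [20.3 25.7]
 65 [-9.1  9.2] [20.2 25.8]
 70 [-9.1  9.2] [20.1 25.8]
 75 [-8.9  9.2] [20.  25.8]
 80 [-8.9  9.3] [19.9 26.3]
 85 [-8.9  9.3] [19.8 26.3]
 90 [-9.2  9.3] [19.7 26. ]
 95 [-12.7   8.9] [19.7 31.6]
 100 [-11.7   9.3] [19.6 34.7]
 105 [-10.8   9.4] [19.4 26.8]
```

```bash
python3 -c "
from workcell import order
print(order.job_done())"
```

```text
the job is handed in; nothing more can be done
None
```

The job is handed in: by my camera measurements the arm sits about 45 mm out, with the mark level with the mouth within a millimetre or so. The lever is home along the arm and the fingers still hold both at about 40 N; the judge returned no verdict, and I did not re-measure the bystanders at the end.

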